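# Clamp the pressure pan's lid in cross order

### The arm

A 6-joint arm with a two-finger parallel gripper is mounted at the origin on a cart in front of the work surface, level with it; the furniture and walls round the work are solid. World frame = base frame: x ahead of the robot, y to its left, z up, the work surface at z = 0. Lengths are in m, angles in rad, forces in N, time in s.
With the tool pointing down it reaches from about 0.25 to 0.775 m from the base axis. Payload 4 kg.
Tool frame: the origin (TCP) lies at the very end of the fingers, on their centre line; the grasp point (between the pads) lies 19 mm behind it; z points along the fingers, y is the line along which they close (so a half turn about z gives the same grasp; the last joint's range is limited). The gripper opens to 94 mm and grips with 3 to 60 N. Pads are 16 mm wide; open, the fingers measure 119 mm over their backs; the gripper's body (75 mm by 177 mm) begins 78 mm behind the grasp point.
Start: joints at [1.01, 0.087, 1.371, -0, 1.684, -0.103], TCP at [0.243, 0.493, 0.206] pointing down, gripper open.
Joint ranges: [-3.1, 3.1], [-0.76, 2.03], [0.27, 2.55], [-1.08, 4.22], [0.17, 2.65], [-2.57, 2.57]. Speed limits (rad/s): [2.79, 2.79, 3.14, 3.14, 3.14, 3.14].

### API

Orientations are given as [roll, pitch, yaw] about the fixed x, y, z axes, in that order (R = Rz(yaw) Ry(pitch) Rx(roll)).
In Python, from bench import robot gives the robot as it stands. The module is installed in compiled form; this text tells all that it offers.
- The arm moves only by the tool move_arm, never from a script. Its argument "deltas" is one flat list of numbers, 7 for each row, row after row: the turn, a rotation vector about the tool's x, y, z in rad, then the shift along the tool's x, y, z in cm, then the closure, from -1 (fully open) to 1 (shut). A call has 1 to 8 rows; each row is the pose to reach, as a shift and turn from the pose commanded when the call began, along the tool's axes at that moment; what a row does not reach only later rows make up. A row lasts 1/10 s, in which the tool goes at most 50 mm and 8.59 degrees, less where a joint would pass 70% of its speed; a pose out of reach is approached as far as the arm can. A call with a gripper value outside its range is refused whole. The fingers move at their own pace and stop on an object; the grip force is fixed at half the most. Time passes only in rows, so rows that repeat a pose let the fingers close. It gives the time, the measured TCP pose, the force, the opening and the grip force at its end, in the units of the state.
- robot.get_obs(): the state, without advancing time (a new reading comes with each control period).
- robot.snapshot(name): name is "side" or "top"; returns a dict with "image" (384x512x3 uint8, red, green, blue), "depth" (384x512 float32, m along the optical axis (not along the pixel's ray), 0 where there is no reading), "fov_y" (degrees; the focal length in pixels is half the picture's height over the tangent of half this angle, whatever the lens; pixels are square), "cx", "cy" (the principal point, pixels), "origin" and "orientation" of the camera in the world. Camera axes: x right, y up, looking along -z (the intrinsics and any distortion apply to the point x, -y, -z); pixel columns grow to the right and rows downward; lengths in m; the calibration is good to about 2 mm. A picture is of the moment at which its call begins.
- robot.close_job(): hands the job in; it is judged then, once.
The state is a dict: "time": time; "joint_positions": joint angles; "qvel": joint speeds; "joint_torque": joint torques, N m; "tool_pos": TCP position; "ee_rot": TCP orientation; "wrist_force": force on the tool from outside, world axes, zero at the start; "wrist_torque": the same for the moment, N m; "width": finger opening in m; "finger_force": force on a finger pad.
Only numpy, scipy, OpenCV 4.12 (cv2) and the standard library are available. Lean on these libraries where they do the work, as an engineer would, in place of code of your own. Each camera call takes 0.05 s, during which the arm holds its last target. There are 200 camera calls.

### The job

Close the small pressure pan on the cooktop by tightening its four square black nuts clockwise, about half a turn each, until each one comes up solid against its stop and the lid is seated flat. Work crosswise: take any nut fully home first, then the one diagonally opposite, and only then the other two, one after the other. Leave the mug, the salt shaker and the spice jar standing where they are.

Things in the scene. Friction and masses are not known exactly. Their poses are not given: they have to be found in the camera images.
- pan: small low aluminium pressure pan, fixed on the cooktop: round body 98 mm across, 46 mm high, two black loop handles at its left and right (+y and -y) reaching 86 mm out, 34 mm up. Origin: centre of its underside, on the cooktop; z up. Four upright studs stand at its corners (+-42.4, +-42.4 mm), 60 mm from its axis
- lid (a joint): lid of the pan, 104 mm across with four corner lugs: height in m above its seat, 0 = seated on the rim, about 0.004 at the start. It floats on a springy gasket (about 10 N fully down), tips a little when one corner is pulled down, and is pressed down only by the four nuts
- lid_top (a point): flat brass button (18 mm across) in the middle of the lid, 62 mm above the cooktop when the lid is seated; z is the lid's upward normal
- microwave_edge (a point): middle of the lower front edge of the microwave that hangs over the back of the cooktop, 0.457 m up; its door handle stands out some 50 mm farther forward on its right. The wrist has little room over the far nuts if lifted high
- nut_fl_grip (a point): near left (pan's -x, +y) nut: centre of its black square grip, 28 x 28 mm across flats, 28 mm high (the grip's underside is 16 mm above the lid lug), on a thin steel neck. Its sides are the point's x and y faces; turns with the nut. The point's x axis points where the small white dash on top points. About 0.091 m above the cooktop at the start; sinks 1.43 mm per rad tightened. 58 mm round each nut's axis is clear at grip height
- nut_fl (a joint): angle of the near left (pan's -x, +y) nut, rad, growing as it is tightened clockwise seen from above. 0: white dash points straight out from the lid's centre; home is the solid stop at 3.14, where the dash points at the lid's centre. Starts at 0.3 to 0.7. Friction about 0.1 N m; it stays where it is left
- nut_fr_grip (a point): near right (-x, -y) nut: centre of its black square grip, 28 x 28 mm across flats, 28 mm high (the grip's underside is 16 mm above the lid lug), on a thin steel neck. Its sides are the point's x and y faces; turns with the nut. The point's x axis points where the small white dash on top points. About 0.091 m above the cooktop at the start; sinks 1.43 mm per rad tightened. 58 mm round each nut's axis is clear at grip height
- nut_fr (a joint): angle of the near right (-x, -y) nut, rad, growing as it is tightened clockwise seen from above. 0: white dash points straight out from the lid's centre; home is the solid stop at 3.14, where the dash points at the lid's centre. Starts at 0.3 to 0.7. Friction about 0.1 N m; it stays where it is left
- nut_br_grip (a point): far right (+x, -y) nut: centre of its black square grip, 28 x 28 mm across flats, 28 mm high (the grip's underside is 16 mm above the lid lug), on a thin steel neck. Its sides are the point's x and y faces; turns with the nut. The point's x axis points where the small white dash on top points. About 0.091 m above the cooktop at the start; sinks 1.43 mm per rad tightened. 58 mm round each nut's axis is clear at grip height
- nut_br (a joint): angle of the far right (+x, -y) nut, rad, growing as it is tightened clockwise seen from above. 0: white dash points straight out from the lid's centre; home is the solid stop at 3.14, where the dash points at the lid's centre. Starts at 0.3 to 0.7. Friction about 0.1 N m; it stays where it is left
- nut_bl_grip (a point): far left (+x, +y) nut: centre of its black square grip, 28 x 28 mm across flats, 28 mm high (the grip's underside is 16 mm above the lid lug), on a thin steel neck. Its sides are the point's x and y faces; turns with the nut. The point's x axis points where the small white dash on top points. About 0.091 m above the cooktop at the start; sinks 1.43 mm per rad tightened. 58 mm round each nut's axis is clear at grip height
- nut_bl (a joint): angle of the far left (+x, +y) nut, rad, growing as it is tightened clockwise seen from above. 0: white dash points straight out from the lid's centre; home is the solid stop at 3.14, where the dash points at the lid's centre. Starts at 0.3 to 0.7. Friction about 0.1 N m; it stays where it is left
- salt: white salt shaker, 42 mm across, 88 mm high; origin: centre of its underside; bystander, to be left alone
- spice: spice jar with ochre cap, 42 mm across, 106 mm high; origin: centre of its underside; bystander, to be left alone
- mug: green and white mug, 86 mm across, 88 mm high; origin: centre of its underside; bystander, to be left alone

How it is judged:
By the outcome, as a careful person would: the job done as asked, in the order asked, and still so for the second after the job is handed in, with the robot touching nothing.
It also fails if it takes over 72 s, if anything falls off the work surface, if the arm or the gripper's body presses on something with over 40 N, if the wrist force passes 120 N, or if a joint passes its speed limit or range.

## Working session

There is one attempt and no reset: what is moved stays moved. The work goes in short steps, Python scripts to look and compute and a tool call to move; the robot and the scene stay as the last step left them, time stands still between calls to the robot, and variables do not carry over. Pictures are saved under pics/ and viewed, at most 10 in all, crops included, and the job is handed in when it is done.

Besides the shell and the picture viewer there is one more tool, called after "Call:" as a command line: name --argument value ..., lists and objects as JSON in quotes. move_arm: Moves the arm, as the interface text tells. Its arguments: {"type":"object","properties":{"deltas":{"type":"array","items":{"type":"number"}}},"required":["deltas"]}

```bash
mkdir -p pics
python3 - <<'E'
from bench import robot
import cv2, pickle
o=robot.get_obs(); print({k:o[k] for k in("time","tool_pos","ee_rot","width")})
for n in("top","side"):
    s=robot.snapshot(n); pickle.dump(s,open(n+".pkl","wb"))
    print(n,s["fov_y"],s["cx"],s["cy"],s["origin"],s["orientation"],[k for k in s])
    cv2.imwrite(f"pics/{n}0.png",s["image"][:,:,::-1])
E
```

```text
{'time': 0.0, 'tool_pos': array([0.24279466, 0.49290258, 0.20431075]), 'ee_rot': array([-3.13943048e+00, -1.98694128e-04,  2.68379423e+00]), 'width': 0.09392696861007643}
top 53.4410481362355 256.4362425845557 189.5492946510089 [ 0.40448979 -0.003633    1.24490678] [ 0.1306398  -0.02041504 -1.58631522] ['image', 'depth', 'fov_y', 'cx', 'cy', 'origin', 'orientation']
side 45.75321884956822 262.08155856063405 191.9063282194972 [-0.09041914 -0.30708576  1.11997363] [ 0.67458085  0.01014461 -1.1634751 ] ['image', 'depth', 'fov_y', 'cx', 'cy', 'origin', 'orientation']
```

View pics/top0.png

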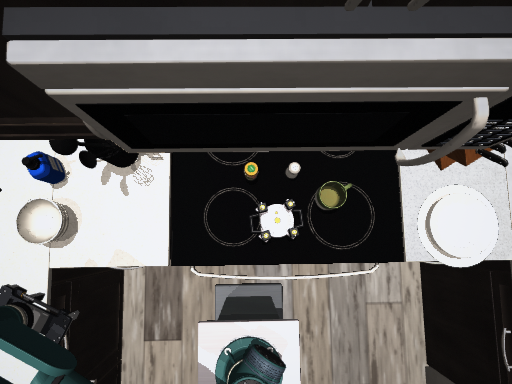

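View pics/side0.png

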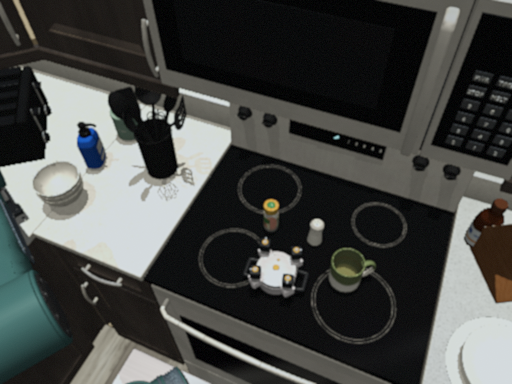

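The pan is at top pixel (277,220) and side pixel (275,270). The spice jar, salt and mug lie behind it and to its right. I'll enlarge the pan in both views.

```bash
cat > h.py <<'E'
import numpy as np, cv2
from scipy.spatial.transform import Rotation as R
def cam(s):
    f=s["image"].shape[0]/2/np.tan(np.radians(s["fov_y"])/2)
    return f,R.from_euler("xyz",s["orientation"]).as_matrix(),np.array(s["origin"])
def ray(s,u,v):
    f,M,o=cam(s); return o,M@np.array([(u-s["cx"])/f,-(v-s["cy"])/f,-1])
def onz(s,u,v,z):
    o,d=ray(s,u,v); return o+d*(z-o[2])/d[2]
def proj(s,p):
    f,M,o=cam(s); c=M.T@(np.array(p)-o); return s["cx"]-f*c[0]/c[2], s["cy"]+f*c[1]/c[2]
E
python3 - <<'E'
from h import *; import pickle
t=pickle.load(open("top.pkl","rb"));s=pickle.load(open("side.pkl","rb"))
a=t["image"][190:250,240:310];b=s["image"][230:305,235:315]
A=cv2.resize(a[:,:,::-1],(560,480),interpolation=cv2.INTER_CUBIC);B=cv2.resize(b[:,:,::-1],(640,600),interpolation=cv2.INTER_CUBIC)
cv2.imwrite("pics/ta.png",A);cv2.imwrite("pics/sa.png",B)
print(onz(t,277,220,.062),onz(s,276,268,.062))
for n,u,v in(("spice",251,169),("salt",293,168),("mug",331,192)):print(n,onz(t,u,v,.09))
E
```

```text
[ 0.46354402 -0.09246623  0.062     ] [ 0.46159953 -0.09702271  0.062     ]
spice [ 0.61982834 -0.01383385  0.09      ]
salt [ 0.62144391 -0.14337027  0.09      ]
mug [ 0.54537096 -0.25797222  0.09      ]
```

View pics/ta.png

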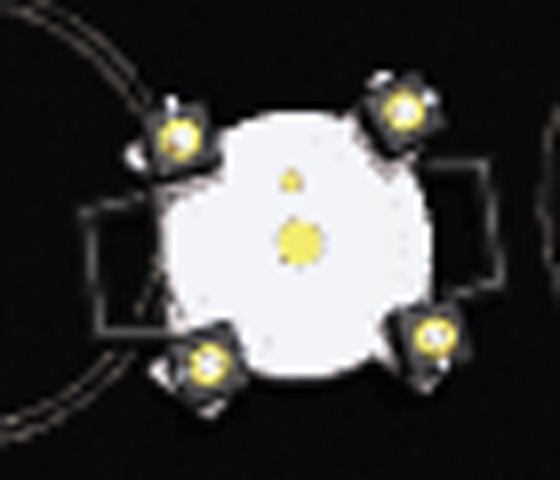

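View pics/sa.png

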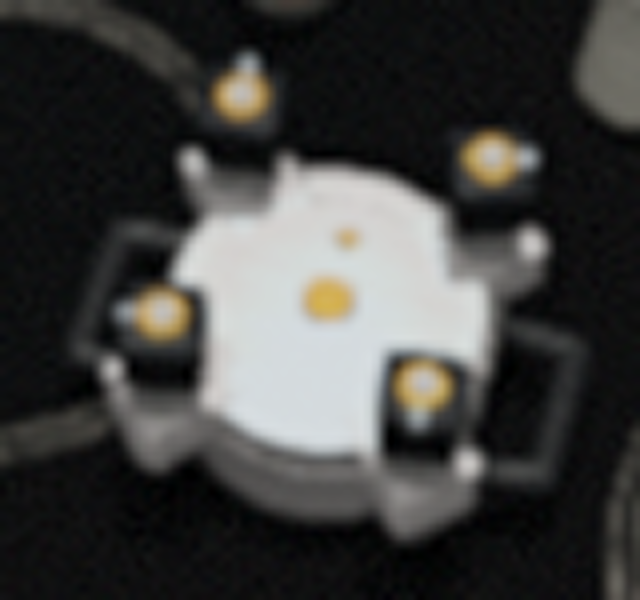

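Top crop: rings BL (181,139), BR (405,111), FL (208,365), FR (435,337). Side crop: rings BL (241,95), BR (490,158), FL (161,314), FR (422,384), with dashes at (248,62), (528,157), (124,312) and (418,418). Next I'll work out positions and angles.

Run:
```python
from h import *; import pickle
t=pickle.load(open("top.pkl","rb"));s=pickle.load(open("side.pkl","rb"))
T=dict(bl=(181,139),br=(405,111),fl=(208,365),fr=(435,337))
S=dict(bl=(241,95,248,62),br=(490,158,528,157),fl=(161,314,124,312),fr=(422,384,418,418))
P={}
for n in T:
    tu=(239.5+T[n][0]/8,189.5+T[n][1]/8)
    q=S[n]; su=(234.5+q[0]/8,229.5+q[1]/8); sd=(234.5+q[2]/8,229.5+q[3]/8)
    o1,d1=ray(t,*tu);o2,d2=ray(s,*su)
    k=np.linalg.lstsq(np.c_[d1,-d2],o2-o1,rcond=None)[0]
    p1=o1+k[0]*d1;p2=o2+k[1]*d2
    z=.105; a=onz(t,*tu,z);b=onz(s,*su,z);dd=onz(s,*sd,z)-b
    P[n]=(a+b)/2
    print(n,"tri",(p1+p2)/2,"gap",np.linalg.norm(p1-p2),"top",a[:2],"side",b[:2],"dash deg",np.degrees(np.arctan2(dd[1],dd[0])),np.linalg.norm(dd))
c=sum(P.values())/4
d1=P["bl"]-P["fr"];d2=P["br"]-P["fl"]
print(c,np.linalg.norm(d1),np.linalg.norm(d2),"yaw",np.degrees(np.arctan2(d1[1],d1[0]))-45,np.degrees(np.arctan2(d2[1],d2[0]))+45)
for n in P:
    print(n,np.degrees(np.arctan2(*(P[n]-c)[1::-1])))
```

```text
bl tri [ 0.50210276 -0.04644225  0.10153643] gap 0.0019507330792915562 top [ 0.50131019 -0.04547353] side [ 0.50062034 -0.04814628] dash deg 12.924817433780383 0.013053643604490807
br tri [ 0.51132093 -0.1308008   0.10207719] gap 0.001397188913700412 top [ 0.5106976  -0.12986498] side [ 0.50999199 -0.13188956] dash deg -65.26536679382194 0.012325980349510546
fl tri [ 0.41761598 -0.0550545   0.10103892] gap 0.0019700241606919362 top [ 0.41706818 -0.05403203] side [ 0.41616402 -0.05686587] dash deg 109.5295380984058 0.011682056186783482
fr tri [ 0.4266508  -0.13998456  0.1015904 ] gap 0.0018548234524523183 top [ 0.42612405 -0.13876951] side [ 0.42543053 -0.1413231 ] dash deg -164.6470216212613 0.01176660651975287
[ 0.46342586 -0.09329561  0.105     ] 0.1197758678186845 0.12031001891971393 yaw 6.116498500344264 6.174570804408567
bl 51.0774848868621
br -38.694429648637
fl 141.04374773110314
fr -128.8446664971857
```

```bash
cat >> h.py <<'E'
N=dict(bl=(.5013,-.0465,12.9),br=(.5105,-.1310,-65.3),fl=(.4168,-.0552,109.5),fr=(.4260,-.1400,-164.6))
def plan(n,z,yaw_deg=None,dxy=(0,0)):
    from bench import robot
    o=robot.get_obs(); p=np.array(o["tool_pos"]); M=R.from_euler("xyz",o["ee_rot"])
    tgt=np.array([N[n][0]+dxy[0],N[n][1]+dxy[1],z])
    print("t",round(o["time"],2),"tcp",p.round(4),"rpy deg",np.degrees(o["ee_rot"]).round(1),"q",np.round(o["joint_positions"],2),"w",round(o["width"],4))
    print("shift cm",(M.inv().apply(tgt-p)*100).round(2))
    for k in range(-2,3):
        y=N[n][2]+90*k if yaw_deg is None else yaw_deg
        rv=(M.inv()*R.from_euler("xyz",[np.pi,0,np.radians(y)])).as_rotvec()
        print("yaw",y,"rotvec",rv.round(3))
        if yaw_deg is not None:break
E
python3 -c "
from h import *
plan('bl',.15)"
```

```text
t 0.1 tcp [0.2429 0.4929 0.2044] rpy deg [-179.9   -0.   153.8] q [ 1.01  0.09  1.37 -0.    1.68 -0.1 ] w 0.0942
shift cm [-47.03 -36.95   5.51]
yaw -167.1 rotvec [-0.002 -0.001 -0.683]
yaw -77.1 rotvec [-1.000e-03 -2.000e-03 -2.254e+00]
yaw 12.9 rotvec [-1.000e-03  2.000e-03  2.459e+00]
yaw 102.9 rotvec [-0.002  0.001  0.888]
yaw 192.9 rotvec [-0.002 -0.001 -0.683]
```

Call:
move_arm --deltas '[0,0,-0.43,-29.4,-23.1,3.4,-0.1,0,0,-0.43,-29.4,-23.1,3.4,-0.1,0,0,-0.43,-29.4,-23.1,3.4,-0.1,0,0,-0.43,-29.4,-23.1,3.4,-0.1,0,0,-0.43,-29.4,-23.1,3.4,-0.1,0,0,-0.43,-29.4,-23.1,3.4,-0.1,0,0,-0.43,-29.4,-23.1,3.4,-0.1,0,0,-0.43,-29.4,-23.1,3.4,-0.1]'

```text
time: 0.9
tool_pos: [0.405, 0.1536, 0.1708]
ee_rot: [-3.141, -0.0, 3.112]
wrist_force: [0.6, 0.1, 0.1]
width: 0.0519
finger_force: 0.0
```

```bash
python3 -c "
from h import *
plan('bl',.15)"
```

```text
t 0.9 tcp [0.405  0.1536 0.1708] rpy deg [-180.    -0.   178.3] q [ 0.23 -0.17  1.68 -0.    1.62 -1.31] w 0.0519
shift cm [-10.21 -19.72   2.09]
yaw -167.1 rotvec [-0.001 -0.001 -0.255]
yaw -77.1 rotvec [-0.000e+00 -1.000e-03 -1.825e+00]
yaw 12.9 rotvec [-1.000e-03  1.000e-03  2.887e+00]
yaw 102.9 rotvec [-1.000e-03  0.000e+00  1.316e+00]
yaw 192.9 rotvec [-0.001 -0.001 -0.255]
```

Call:
move_arm --deltas '[0,0,-0.255,-10.2,-19.7,2.1,-0.1,0,0,-0.255,-10.2,-19.7,2.1,-0.1,0,0,-0.255,-10.2,-19.7,2.1,-0.1,0,0,-0.255,-10.2,-19.7,2.1,-0.1,0,0,-0.255,-10.2,-19.7,2.1,-0.1,0,0,-0.255,-10.2,-19.7,2.1,-0.1,0,0,-0.255,-10.2,-19.7,2.1,-0.1]'

```text
time: 1.6
tool_pos: [0.5008, -0.0438, 0.1496]
ee_rot: [3.14, -0.002, -2.916]
wrist_force: [0.4, -0.0, 0.6]
width: 0.0518
finger_force: 0.0
```

Run:
```python
from h import *
plan('bl',.074)
from bench import robot
s=robot.snapshot("side"); 
print(proj(s,robot.get_obs()["tool_pos"]))
b=s["image"][200:300,200:320]
cv2.imwrite("pics/s1.png",cv2.resize(b[:,:,::-1],(720,600),interpolation=cv2.INTER_CUBIC))
```

```text
t 1.6 tcp [ 0.5008 -0.0438  0.1496] rpy deg [ 1.799e+02 -1.000e-01 -1.671e+02] q [-0.2   0.    1.57  0.    1.57 -2.  ] w 0.0518
shift cm [-0.   -0.29  7.56]
yaw -167.1 rotvec [ 0.002 -0.002  0.   ]
yaw -77.1 rotvec [ 0.002 -0.    -1.57 ]
yaw 12.9 rotvec [ 3.000e-03  2.000e-03 -3.141e+00]
yaw 102.9 rotvec [-0.    -0.002  1.571]
yaw 192.9 rotvec [ 0.002 -0.002  0.   ]
(np.float64(262.6934944108002), np.float64(231.15358917334663))
```

View pics/s1.png

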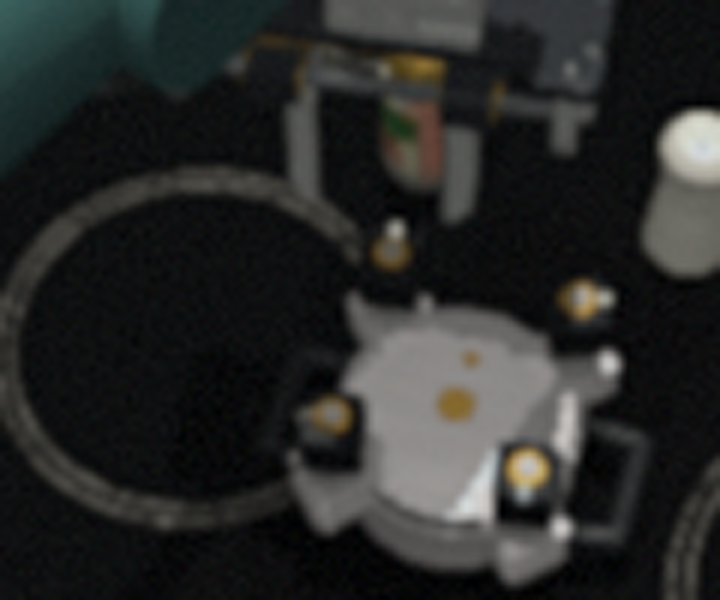

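The fingers (crop (303,195) and (458,215)) straddle the line down to the BL nut at (391,250). Descending now, then closing.

Call:
move_arm --deltas '[0,0,0,0,-0.25,3.5,-0.1,0,0,0,0,-0.25,6.5,-0.1,0,0,0,0,-0.25,7.5,-0.1,0,0,0,0,-0.25,7.5,-0.1,0,0,0,0,-0.25,7.5,1,0,0,0,0,-0.25,7.5,1,0,0,0,0,-0.25,7.5,1,0,0,0,0,-0.25,7.5,1]'

```text
time: 2.45
tool_pos: [0.5028, -0.0461, 0.077]
ee_rot: [-3.141, 0.003, -2.914]
wrist_force: [-0.1, -0.0, 2.6]
width: 0.0276
finger_force: 30.0
```

```bash
cat >> h.py <<'E'
def st():
    from bench import robot
    o=robot.get_obs(); print("t",round(o["time"],2),"tcp",np.round(o["tool_pos"],4),"rpy",np.degrees(o["ee_rot"]).round(1),"F",np.round(o["wrist_force"],1),"T",np.round(o["wrist_torque"],3),"w",round(o["width"],4),"ff",np.round(o["finger_force"],1),"q6",np.round(o["joint_positions"][5],2))
E
python3 -c "
from h import *
st()"
```

```text
t 2.45 tcp [ 0.5028 -0.0461  0.077 ] rpy [-179.9    0.2 -167. ] F [-0.1 -0.   2.6] T [0.101 0.03  0.124] w 0.0276 ff 30.0 q6 -2.0
```

Call:
move_arm --deltas '[0,0,0.14,0,0,0.02,1,0,0,0.28,0,0,0.04,1,0,0,0.42,0,0,0.06,1,0,0,0.56,0,0,0.08,1,0,0,0.7,0,0,0.1,1,0,0,0.84,0,0,0.12,1,0,0,0.98,0,0,0.14,1,0,0,1.12,0,0,0.16,1]'

```text
time: 3.25
tool_pos: [0.502, -0.0483, 0.0754]
ee_rot: [-3.139, 0.004, 2.243]
wrist_force: [-1.3, -4.1, 3.9]
width: 0.0279
finger_force: 30.0
```

```bash
python3 -c "
from h import *
st()"
```

```text
t 3.25 tcp [ 0.502  -0.0483  0.0754] rpy [-179.9    0.2  128.5] F [-1.3 -4.1  3.9] T [-0.973  0.534  0.107] w 0.0279 ff 30.0 q6 -0.88
```

Call:
move_arm --deltas '[0,0,0.14,0,0,0.02,1,0,0,0.28,0,0,0.04,1,0,0,0.42,0,0,0.06,1,0,0,0.56,0,0,0.08,1,0,0,0.7,0,0,0.1,1,0,0,0.84,0,0,0.12,1,0,0,0.98,0,0,0.14,1,0,0,1.12,0,0,0.16,1]'

```text
time: 4.05
tool_pos: [0.4999, -0.0485, 0.0737]
ee_rot: [-3.14, 0.006, 1.122]
wrist_force: [-7.5, -4.5, 7.9]
width: 0.028
finger_force: 30.0
```

Call:
move_arm --deltas '[0,0,0.08,0,0,0.01,1,0,0,0.14,0,0,0.02,1,0,0,0.18,0,0,0.03,1,0,0,0.18,0,0,0.03,1]'

```text
time: 4.45
tool_pos: [0.4995, -0.0483, 0.0734]
ee_rot: [-3.14, 0.007, 0.947]
wrist_force: [-9.3, -4.7, 8.4]
width: 0.0277
finger_force: 30.0
```

```bash
python3 -c "
from h import *
st()"
```

```text
t 4.45 tcp [ 0.4995 -0.0483  0.0734] rpy [-179.9    0.4   54.3] F [-9.3 -4.7  8.4] T [-1.03   1.735 -0.018] w 0.0277 ff 30.0 q6 0.42
```

Call:
move_arm --deltas '[0,0,0.05,0,0,0,1,0,0,0.09,0,0,0,1,0,0,0.09,0,0,0,1]'

```text
time: 4.75
tool_pos: [0.4994, -0.0482, 0.0733]
ee_rot: [-3.141, 0.007, 0.859]
wrist_force: [-8.8, -4.7, 7.7]
width: 0.0276
finger_force: 30.1
```

```bash
python3 -c "
from h import *
st()"
```

```text
t 4.75 tcp [ 0.4994 -0.0482  0.0733] rpy [-179.9    0.4   49.2] F [-8.8 -4.7  7.7] T [-0.962  1.752  0.42 ] w 0.0276 ff 30.1 q6 0.51
```

Call:
move_arm --deltas '[0,0,0.04,0,0,0,1,0,0,0.06,0,0,0,1,0,0,0.06,0,0,0,1]'

```text
time: 5.05
tool_pos: [0.4996, -0.048, 0.0733]
ee_rot: [-3.141, 0.007, 0.801]
wrist_force: [-7.6, -3.9, 8.4]
width: 0.0282
finger_force: 31.0
```

```bash
python3 -c "
from h import *
st()"
```

```text
t 5.05 tcp [ 0.4996 -0.048   0.0733] rpy [-180.     0.4   45.9] F [-7.6 -3.9  8.4] T [-0.806  1.671  0.94 ] w 0.0282 ff 31.0 q6 0.57
```

Call:
move_arm --deltas '[0,0,0,0,0,0,-0.1,0,0,0,0,0,0,-0.1,0,0,0,0,0,0,-0.1,0,0,0,0,0,-3.5,-0.1,0,0,0,0,0,-6.5,-0.1,0,0,0,0,0,-6.5,-0.1]'

```text
time: 5.65
tool_pos: [0.505, -0.0464, 0.1419]
ee_rot: [3.133, -0.006, 0.799]
wrist_force: [-0.1, 0.3, 0.3]
width: 0.0518
finger_force: 0.0
```

```bash
python3 -c "
from h import *
st();plan('fr',.14)"
```

```text
t 5.65 tcp [ 0.505  -0.0464  0.1419] rpy [179.5  -0.3  45.8] F [-0.1  0.3  0.3] T [ 0.005  0.125 -0.01 ] w 0.0518 ff 0.0 q6 0.57
t 5.65 tcp [ 0.505  -0.0464  0.1419] rpy deg [179.5  -0.3  45.8] q [-0.2   0.01  1.58  0.    1.54  0.57] w 0.0518
shift cm [-12.22   0.87   0.13]
yaw -344.6 rotvec [ 0.006 -0.008  0.53 ]
yaw -254.6 rotvec [ 1.000e-02 -1.000e-03 -1.041e+00]
yaw -164.6 rotvec [ 0.01   0.009 -2.611]
yaw -74.6 rotvec [-1.000e-03 -1.200e-02  2.101e+00]
yaw 15.400000000000006 rotvec [ 0.006 -0.008  0.53 ]
```

Call:
move_arm --deltas '[0.01,0,-1.04,-12.2,0.9,0.1,-0.1,0.01,0,-1.04,-12.2,0.9,0.1,-0.1,0.01,0,-1.04,-12.2,0.9,0.1,-0.1,0.01,0,-1.04,-12.2,0.9,0.1,-0.1,0.01,0,-1.04,-12.2,0.9,0.1,-0.1,0.01,0,-1.04,-12.2,0.9,0.1,-0.1,0.01,0,-1.04,-12.2,0.9,0.1,-0.1,0.01,0,-1.04,-12.2,0.9,0.1,-0.1]'

```text
time: 6.45
tool_pos: [0.4228, -0.1394, 0.1348]
ee_rot: [-3.132, -0.006, 1.84]
wrist_force: [0.3, -1.0, -0.2]
width: 0.0516
finger_force: 0.0
```

Run:
```python
from h import *
from bench import robot
s=robot.snapshot("side")
st(); plan('fr',.073)
b=s["image"][200:300,200:320]
cv2.imwrite("pics/s2.png",cv2.resize(b[:,:,::-1],(720,600),interpolation=cv2.INTER_CUBIC))
```

```text
t 6.5 tcp [ 0.4228 -0.1394  0.1349] rpy [-179.5   -0.3  105.3] F [-1.1 -0.5 -0.8] T [-0.071  0.055 -0.009] w 0.0513 ff 0.0 q6 -0.71
t 6.5 tcp [ 0.4228 -0.1394  0.1349] rpy deg [-179.5   -0.3  105.3] q [-0.44 -0.12  1.71 -0.    1.56 -0.71] w 0.0513
shift cm [-0.17  0.35  6.19]
yaw -344.6 rotvec [-0.012  0.003  1.569]
yaw -254.6 rotvec [-0.009 -0.006 -0.001]
yaw -164.6 rotvec [-0.003 -0.012 -1.572]
yaw -74.6 rotvec [-0.009  0.014  3.14 ]
yaw 15.400000000000006 rotvec [-0.012  0.003  1.569]
```

View pics/s2.png

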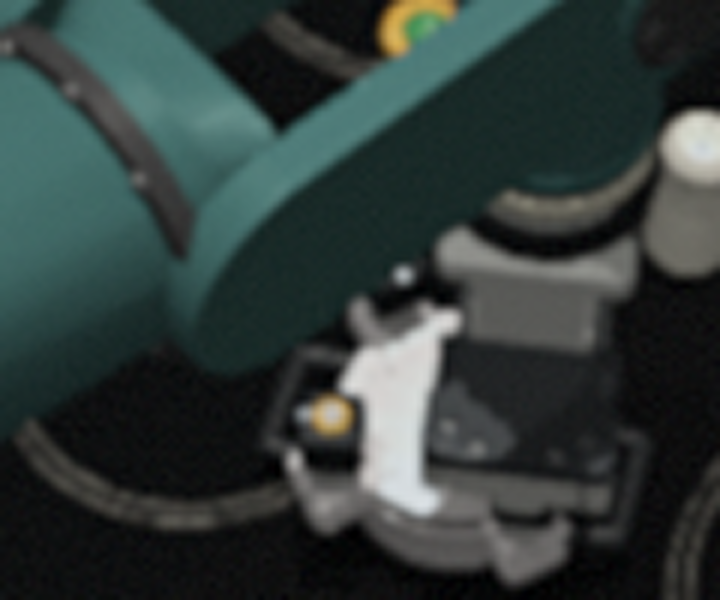

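The gripper hides the FR nut, as expected above it. The bystanders are untouched. I'll descend and grip.

Call:
move_arm --deltas '[-0.01,0,0,-0.15,0.3,3.2,-0.1,-0.01,0,0,-0.15,0.3,5.8,-0.1,-0.01,0,0,-0.15,0.3,6.1,-0.1,-0.01,0,0,-0.15,0.3,6.1,-0.1,-0.01,0,0,-0.15,0.3,6.1,1,-0.01,0,0,-0.15,0.3,6.1,1,-0.01,0,0,-0.15,0.3,6.1,1,-0.01,0,0,-0.15,0.3,6.1,1]'

```text
time: 7.3
tool_pos: [0.4256, -0.1408, 0.0761]
ee_rot: [3.141, -0.003, 1.839]
wrist_force: [-3.6, -1.1, 4.6]
width: 0.0276
finger_force: 30.0
```

```bash
python3 -c "
from h import *
st()"
```

```text
t 7.3 tcp [ 0.4256 -0.1408  0.0761] rpy [179.9  -0.2 105.3] F [-3.6 -1.1  4.6] T [-0.232  0.663 -0.062] w 0.0276 ff 30.0 q6 -0.72
```

Call:
move_arm --deltas '[0,0,0.14,0,0,0.02,1,0,0,0.28,0,0,0.04,1,0,0,0.42,0,0,0.06,1,0,0,0.56,0,0,0.08,1,0,0,0.7,0,0,0.1,1,0,0,0.84,0,0,0.12,1,0,0,0.98,0,0,0.14,1,0,0,1.12,0,0,0.16,1]'

```text
time: 8.1
tool_pos: [0.4249, -0.1407, 0.0745]
ee_rot: [-3.138, -0.001, 0.713]
wrist_force: [-5.1, -0.7, 6.5]
width: 0.028
finger_force: 30.0
```

Call:
move_arm --deltas '[0,0,0.14,0,0,0.02,1,0,0,0.28,0,0,0.04,1,0,0,0.42,0,0,0.06,1,0,0,0.56,0,0,0.08,1,0,0,0.7,0,0,0.1,1,0,0,0.84,0,0,0.12,1,0,0,0.98,0,0,0.14,1,0,0,1.12,0,0,0.16,1]'

```text
time: 8.9
tool_pos: [0.4246, -0.1399, 0.0729]
ee_rot: [-3.138, 0.004, -0.407]
wrist_force: [-5.8, 1.2, 7.1]
width: 0.0278
finger_force: 30.0
```

```bash
python3 -c "
from h import *
st()"
```

```text
t 8.9 tcp [ 0.4246 -0.1399  0.0729] rpy [-179.8    0.2  -23.3] F [-5.8  1.2  7.1] T [0.201 1.275 0.009] w 0.0278 ff 30.0 q6 1.53
```

Call:
move_arm --deltas '[0,0,0.12,0,0,0.02,1,0,0,0.22,0,0,0.03,1,0,0,0.3,0,0,0.03,1,0,0,0.37,0,0,0.03,1,0,0,0.37,0,0,0.03,1]'

```text
time: 9.4
tool_pos: [0.4252, -0.14, 0.0726]
ee_rot: [-3.139, 0.004, -0.77]
wrist_force: [-5.0, 1.1, 5.7]
width: 0.0282
finger_force: 30.9
```

```bash
python3 -c "
from h import *
st()"
```

```text
t 9.4 tcp [ 0.4252 -0.14    0.0726] rpy [-179.8    0.2  -44.1] F [-5.   1.1  5.7] T [0.073 1.04  0.853] w 0.0282 ff 30.9 q6 1.89
```

Solid at the stop: torque 0.85 N m, and the yaw matches BL. Releasing and moving to BR.

Call:
move_arm --deltas '[0,0,0,0,0,0,-0.1,0,0,0,0,0,0,-0.1,0,0,0,0,0,0,-0.1,0,0,0,0,0,-3.5,-0.1,0,0,0,0,0,-6.5,-0.1,0,0,0,0,0,-6.5,-0.1]'

```text
time: 10.0
tool_pos: [0.4287, -0.1418, 0.141]
ee_rot: [-3.134, -0.006, -0.771]
wrist_force: [0.7, -0.3, -0.3]
width: 0.052
finger_force: 0.0
```

Run:
```python
from h import *
plan('br',.14)
```

```text
t 10.0 tcp [ 0.4287 -0.1418  0.141 ] rpy deg [-179.6   -0.3  -44.2] q [-0.45 -0.12  1.7   0.01  1.55  1.89] w 0.052
shift cm [ 5.12 -6.48  0.18]
yaw -245.3 rotvec [ 0.006 -0.011 -2.773]
yaw -155.3 rotvec [-0.01   0.003  1.939]
yaw -65.3 rotvec [-0.008 -0.004  0.368]
yaw 24.700000000000003 rotvec [-0.003 -0.009 -1.202]
yaw 114.7 rotvec [ 0.006 -0.011 -2.773]
```

Call:
move_arm --deltas '[0,0,-1.15,5.1,-6.5,0.2,-0.1,0,0,-1.15,5.1,-6.5,0.2,-0.1,0,0,-1.15,5.1,-6.5,0.2,-0.1,0,0,-1.15,5.1,-6.5,0.2,-0.1,0,0,-1.15,5.1,-6.5,0.2,-0.1,0,0,-1.15,5.1,-6.5,0.2,-0.1,0,0,-1.15,5.1,-6.5,0.2,-0.1,0,0,-1.15,5.1,-6.5,0.2,-0.1]'

```text
time: 10.8
tool_pos: [0.5072, -0.1292, 0.1329]
ee_rot: [-3.135, -0.001, 0.384]
wrist_force: [0.9, -0.4, -0.2]
width: 0.0517
finger_force: 0.0
```

Call:
move_arm --deltas '[0,0,-1.15,0,0,0,-0.1,0,0,-1.15,0,0,0,-0.1,0,0,-1.15,0,0,0,-0.1,0,0,-1.15,0,0,0,-0.1,0,0,-1.15,0,0,0,-0.1,0,0,-1.15,0,0,0,-0.1,0,0,-1.15,0,0,0,-0.1,0,0,-1.15,0,0,0,-0.1]'

```text
time: 11.6
tool_pos: [0.5072, -0.1292, 0.1329]
ee_rot: [-3.14, -0.006, 1.534]
wrist_force: [-0.0, -1.1, 0.1]
width: 0.0517
finger_force: 0.0
```

Run:
```python
from h import *
plan('br',.14,114.7)
```

```text
t 11.6 tcp [ 0.5072 -0.1292  0.1329] rpy deg [-179.9   -0.3   87.9] q [-0.36  0.06  1.55  0.01  1.54 -0.32] w 0.0517
shift cm [-0.17  0.33 -0.71]
yaw 114.7 rotvec [-0.    -0.006 -0.468]
```

Call:
move_arm --deltas '[0,0,-0.15,-0.15,0.35,0,-0.1,0,0,-0.3,-0.15,0.35,0,-0.1,0,0,-0.4,-0.15,0.35,0,-0.1,0,0,-0.47,-0.15,0.35,0,-0.1,0,0,-0.47,-0.15,0.35,0,-0.1]'

```text
time: 12.1
tool_pos: [0.5107, -0.1308, 0.1331]
ee_rot: [3.14, -0.006, 1.998]
wrist_force: [-0.0, 0.7, 0.4]
width: 0.052
finger_force: 0.0
```

Run:
```python
from h import *
plan('br',.073,114.7)
```

```text
t 12.1 tcp [ 0.5107 -0.1308  0.1331] rpy deg [179.9  -0.3 114.5] q [-0.36  0.06  1.54  0.01  1.54 -0.79] w 0.052
shift cm [-0.04 -0.03  6.01]
yaw 114.7 rotvec [ 0.001 -0.006 -0.003]
```

Call:
move_arm --deltas '[0,0,0,0,0,3,-0.1,0,0,0,0,0,5.6,-0.1,0,0,0,0,0,5.9,-0.1,0,0,0,0,0,5.9,-0.1,0,0,0,0,0,5.9,1,0,0,0,0,0,5.9,1,0,0,0,0,0,5.9,1,0,0,0,0,0,5.9,1]'

```text
time: 12.9
tool_pos: [0.5102, -0.1319, 0.0769]
ee_rot: [-3.141, -0.003, 1.999]
wrist_force: [-4.1, -2.6, 4.9]
width: 0.0282
finger_force: 29.5
```

```bash
python3 -c "
from h import *
st()"
```

```text
t 12.9 tcp [ 0.5102 -0.1319  0.0769] rpy [-180.    -0.2  114.5] F [-4.1 -2.6  4.9] T [-0.471  0.94   0.086] w 0.0282 ff 29.5 q6 -0.79
```

Call:
move_arm --deltas '[0,0,0.14,0,0,0.02,1,0,0,0.28,0,0,0.04,1,0,0,0.42,0,0,0.06,1,0,0,0.56,0,0,0.08,1,0,0,0.7,0,0,0.1,1,0,0,0.84,0,0,0.12,1,0,0,0.98,0,0,0.14,1,0,0,1.12,0,0,0.16,1]'

```text
time: 13.7
tool_pos: [0.5093, -0.1319, 0.0752]
ee_rot: [-3.137, 0.0, 0.873]
wrist_force: [-7.9, -1.4, 7.1]
width: 0.0279
finger_force: 29.6
```

Call:
move_arm --deltas '[0,0,0.14,0,0,0.02,1,0,0,0.28,0,0,0.04,1,0,0,0.42,0,0,0.06,1,0,0,0.56,0,0,0.08,1,0,0,0.7,0,0,0.1,1,0,0,0.84,0,0,0.12,1,0,0,0.98,0,0,0.14,1,0,0,1.12,0,0,0.16,1]'

```text
time: 14.5
tool_pos: [0.5088, -0.1309, 0.0736]
ee_rot: [-3.138, 0.006, -0.247]
wrist_force: [-7.5, -0.1, 7.0]
width: 0.028
finger_force: 29.5
```

```bash
python3 -c "
from h import *
st()"
```

```text
t 14.5 tcp [ 0.5088 -0.1309  0.0736] rpy [-179.8    0.3  -14.2] F [-7.5 -0.1  7. ] T [0.051 1.716 0.096] w 0.028 ff 29.5 q6 1.46
```

Call:
move_arm --deltas '[0,0,0.14,0,0,0.02,1,0,0,0.26,0,0,0.03,1,0,0,0.36,0,0,0.05,1,0,0,0.45,0,0,0.05,1,0,0,0.52,0,0,0.05,1,0,0,0.52,0,0,0.05,1]'

```text
time: 15.1
tool_pos: [0.509, -0.1305, 0.073]
ee_rot: [-3.141, 0.007, -0.761]
wrist_force: [-6.8, 1.4, 6.2]
width: 0.0283
finger_force: 30.3
```

```bash
python3 -c "
from h import *
st()"
```

```text
t 15.1 tcp [ 0.509  -0.1305  0.073 ] rpy [-180.     0.4  -43.6] F [-6.8  1.4  6.2] T [0.171 1.618 0.512] w 0.0283 ff 30.3 q6 1.97
```

Call:
move_arm --deltas '[0,0,0.05,0,0,0,1,0,0,0.05,0,0,0,1]'

```text
time: 15.3
tool_pos: [0.5091, -0.1306, 0.073]
ee_rot: [-3.141, 0.006, -0.809]
wrist_force: [-7.2, 1.1, 6.1]
width: 0.0286
finger_force: 31.7
```

```bash
python3 -c "
from h import *
st()"
```

```text
t 15.3 tcp [ 0.5091 -0.1306  0.073 ] rpy [-180.     0.4  -46.4] F [-7.2  1.1  6.1] T [0.126 1.548 0.953] w 0.0286 ff 31.7 q6 2.02
```

Solid. Releasing.

Call:
move_arm --deltas '[0,0,0,0,0,0,-0.1,0,0,0,0,0,0,-0.1,0,0,0,0,0,0,-0.1,0,0,0,0,0,-3.5,-0.1,0,0,0,0,0,-6.5,-0.1,0,0,0,0,0,-6.5,-0.1]'

```text
time: 15.9
tool_pos: [0.5143, -0.1321, 0.142]
ee_rot: [-3.133, -0.006, -0.811]
wrist_force: [0.7, -0.4, 1.1]
width: 0.0517
finger_force: 0.0
```

Run:
```python
from h import *
plan('fl',.135)
```

```text
t 15.9 tcp [ 0.5143 -0.1321  0.142 ] rpy deg [-179.5   -0.3  -46.5] q [-0.36  0.06  1.53  0.01  1.55  2.02] w 0.0517
shift cm [-12.29   1.78   0.62]
yaw -70.5 rotvec [-0.01  -0.004  0.419]
yaw 19.5 rotvec [-0.004 -0.01  -1.152]
yaw 109.5 rotvec [ 0.005 -0.013 -2.722]
yaw 199.5 rotvec [-0.011  0.005  1.99 ]
yaw 289.5 rotvec [-0.01  -0.004  0.419]
```

Call:
move_arm --deltas '[0,0,-1.15,-12.3,1.8,0,-0.1,0,0,-1.15,-12.3,1.8,0,-0.1,0,0,-1.15,-12.3,1.8,0,-0.1,0,0,-1.15,-12.3,1.8,0,-0.1,0,0,-1.15,-12.3,1.8,0,-0.1,0,0,-1.15,-12.3,1.8,0,-0.1,0,0,-1.15,-12.3,1.8,0,-0.1,0,0,-1.15,-12.3,1.8,0,-0.1]'

```text
time: 16.7
tool_pos: [0.413, -0.054, 0.136]
ee_rot: [-3.136, -0.001, 0.344]
wrist_force: [-0.0, 0.2, -0.3]
width: 0.0515
finger_force: 0.0
```

Call:
move_arm --deltas '[0,0,-1.15,0,0,0,-0.1,0,0,-1.15,0,0,0,-0.1,0,0,-1.15,0,0,0,-0.1,0,0,-1.15,0,0,0,-0.1,0,0,-1.15,0,0,0,-0.1,0,0,-1.15,0,0,0,-0.1,0,0,-1.15,0,0,0,-0.1,0,0,-1.15,0,0,0,-0.1]'

```text
time: 17.5
tool_pos: [0.413, -0.0541, 0.136]
ee_rot: [-3.14, -0.006, 1.494]
wrist_force: [0.4, 0.2, -0.2]
width: 0.0517
finger_force: 0.0
```

Run:
```python
from h import *
plan('fl',.135,109.5)
```

```text
t 17.5 tcp [ 0.413  -0.0541  0.136 ] rpy deg [-179.9   -0.3   85.6] q [-0.27 -0.19  1.77  0.01  1.56 -0.19] w 0.0517
shift cm [-0.08  0.38  0.1 ]
yaw 109.5 rotvec [-0.    -0.006 -0.418]
```

Call:
move_arm --deltas '[0,0,-0.15,-0.1,0.4,0,-0.1,0,0,-0.3,-0.1,0.4,0,-0.1,0,0,-0.42,-0.1,0.4,0,-0.1,0,0,-0.42,-0.1,0.4,0,-0.1]'

```text
time: 17.9
tool_pos: [0.4169, -0.0554, 0.1361]
ee_rot: [3.141, -0.006, 1.908]
wrist_force: [-1.2, -0.4, 0.6]
width: 0.0518
finger_force: 0.0
```

Run:
```python
from h import *
plan('fl',.073,109.5)
```

```text
t 17.9 tcp [ 0.4169 -0.0554  0.1361] rpy deg [179.9  -0.3 109.3] q [-0.27 -0.18  1.77  0.01  1.56 -0.61] w 0.0518
shift cm [-0.01 -0.01  6.31]
yaw 109.5 rotvec [ 0.001 -0.006 -0.003]
```

Call:
move_arm --deltas '[0,0,0,0,0,3.2,-0.1,0,0,0,0,0,5.9,-0.1,0,0,0,0,0,6.2,-0.1,0,0,0,0,0,6.2,-0.1,0,0,0,0,0,6.2,1,0,0,0,0,0,6.2,1,0,0,0,0,0,6.2,1,0,0,0,0,0,6.2,1]'

```text
time: 18.7
tool_pos: [0.4165, -0.0561, 0.0763]
ee_rot: [-3.141, -0.003, 1.908]
wrist_force: [-4.8, -2.7, 5.0]
width: 0.0278
finger_force: 30.0
```

```bash
python3 -c "
from h import *
st()"
```

```text
t 18.7 tcp [ 0.4165 -0.0561  0.0763] rpy [-180.    -0.2  109.3] F [-4.8 -2.7  5. ] T [-0.411  0.919 -0.036] w 0.0278 ff 30.0 q6 -0.61
```

Call:
move_arm --deltas '[0,0,0.14,0,0,0.02,1,0,0,0.28,0,0,0.04,1,0,0,0.42,0,0,0.06,1,0,0,0.56,0,0,0.08,1,0,0,0.7,0,0,0.1,1,0,0,0.84,0,0,0.12,1,0,0,0.98,0,0,0.14,1,0,0,1.12,0,0,0.16,1]'

```text
time: 19.5
tool_pos: [0.4161, -0.0561, 0.0747]
ee_rot: [-3.138, -0.001, 0.783]
wrist_force: [-5.8, -1.4, 5.8]
width: 0.0277
finger_force: 30.0
```

Call:
move_arm --deltas '[0,0,0.14,0,0,0.02,1,0,0,0.28,0,0,0.04,1,0,0,0.42,0,0,0.06,1,0,0,0.56,0,0,0.08,1,0,0,0.7,0,0,0.1,1,0,0,0.84,0,0,0.12,1,0,0,0.98,0,0,0.14,1,0,0,1.12,0,0,0.16,1]'

```text
time: 20.3
tool_pos: [0.4159, -0.0556, 0.0731]
ee_rot: [-3.139, 0.004, -0.337]
wrist_force: [-7.0, 0.6, 7.1]
width: 0.028
finger_force: 30.0
```

Call:
move_arm --deltas '[0,0,0.14,0,0,0.02,1,0,0,0.26,0,0,0.03,1,0,0,0.36,0,0,0.05,1,0,0,0.43,0,0,0.05,1,0,0,0.46,0,0,0.05,1,0,0,0.46,0,0,0.05,1]'

```text
time: 20.9
tool_pos: [0.4164, -0.0558, 0.0727]
ee_rot: [-3.14, 0.003, -0.789]
wrist_force: [-5.1, -1.4, 5.3]
width: 0.0285
finger_force: 31.5
```

```bash
python3 -c "
from h import *
st()"
```

```text
t 20.9 tcp [ 0.4164 -0.0558  0.0727] rpy [-179.9    0.2  -45.2] F [-5.1 -1.4  5.3] T [-0.182  1.099  1.015] w 0.0285 ff 31.5 q6 2.09
```

Call:
move_arm --deltas '[0,0,0,0,0,0,-0.1,0,0,0,0,0,0,-0.1,0,0,0,0,0,0,-0.1,0,0,0,0,0,-3.5,-0.1,0,0,0,0,0,-7,-0.1,0,0,0,0,0,-9,-0.1]'

```text
time: 21.5
tool_pos: [0.4184, -0.0559, 0.1642]
ee_rot: [-3.135, 0.0, -0.791]
wrist_force: [0.2, -0.6, 0.2]
width: 0.0516
finger_force: 0.0
```

Call:
move_arm --deltas '[0,0,0,-4.2,-2.1,0,-0.1,0,0,0,-8.4,-4.2,0,-0.1,0,0,0,-12.6,-6.3,0,-0.1,0,0,0,-16.8,-8.4,0,-0.1,0,0,0,-21,-10.5,0,-0.1,0,0,0,-25.2,-12.6,0,-0.1,0,0,0,-29.4,-14.7,0,-0.1,0,0,0,-33.6,-16.8,0,-0.1]'

```text
time: 22.3
tool_pos: [0.3406, 0.1623, 0.1595]
ee_rot: [-3.114, 0.038, -0.742]
wrist_force: [-0.3, -0.5, -0.2]
width: 0.0518
finger_force: 0.0
```

Run:
```python
from h import *
from bench import robot
st()
s=robot.snapshot("side")
b=s["image"][200:300,200:360]
cv2.imwrite("pics/s3.png",cv2.resize(b[:,:,::-1],(800,500),interpolation=cv2.INTER_CUBIC))
```

```text
t 22.3 tcp [0.3406 0.1623 0.1595] rpy [-178.4    2.2  -42.5] F [-0.3 -0.5 -0.2] T [0.042 0.112 0.025] w 0.0518 ff 0.0 q6 2.57
```

View pics/s3.png

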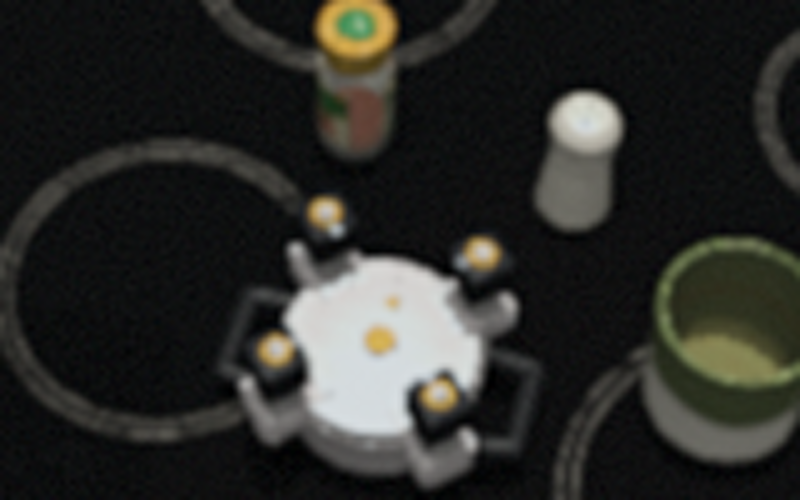

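All four dashes now point at the lid centre: BL (335,230), BR (460,262), FL (294,349), FR (440,378). The bystanders are standing where they were. I'll ease the wrist off its range limit and hand in.

Call:
move_arm --deltas '[0,0,-0.12,0,0,0,-0.1,0,0,-0.24,0,0,0,-0.1,0,0,-0.3,0,0,0,-0.1,0,0,-0.3,0,0,0,-0.1]'

```text
time: 22.75
tool_pos: [0.3409, 0.1618, 0.1597]
ee_rot: [-3.104, 0.028, -0.443]
wrist_force: [1.2, 0.5, 0.4]
width: 0.0517
finger_force: 0.0
```

```bash
python3 -c "
from h import *
st()
from bench import robot
print(robot.close_job())"
```

```text
t 22.75 tcp [0.3409 0.1618 0.1597] rpy [-177.9    1.6  -25.4] F [1.2 0.5 0.4] T [0.035 0.161 0.004] w 0.0517 ff 0.0 q6 2.27
the job is handed in; nothing more can be done
None
```

I tightened all four nuts to their stops in crosswise order (far left, near right, far right, near left) and left the mug, salt and spice jar standing. The job is handed in at 22.75 s, no verdict was returned; on the last retreat the wrist joint ran up to its 2.57 range limit and I eased it off.

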